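# Pressurise the gauge on a calibration bench

### The arm

A 6-joint arm with a two-finger parallel gripper is mounted at the origin on the work surface. World frame = base frame: x ahead of the robot, y to its left, z up, the work surface at z = 0. Lengths are in m, angles in degrees, forces in N, time in s.
With the tool pointing down it reaches from about 0.4 to 0.825 m from the base axis. Payload 7 kg.
Tool frame: the origin (TCP) lies midway between the tips of the shut fingers; the grasp point (between the pads) lies 19 mm behind it; z points along the fingers, y is the line along which they close (so a half turn about z gives the same grasp; the last joint's range is limited). The gripper opens to 88 mm and grips with 3 to 60 N. Pads are 19 mm wide; open, the fingers measure 130 mm over their backs; the gripper's body (78 mm by 193 mm) begins 47 mm behind the grasp point.
Start: joints at [87.267, 20.546, 0.682, 0, -70.136, -16.507], TCP at [0.222, 0.637, 0.227] pointing down, gripper open.
Joint ranges: [-176.03, 176.03], [-82.01, 121.73], [-58.28, 71.71], [-173.87, 95.51], [-174.79, -0.11], [-173.66, 173.66]. Speed limits (degrees/s): [136.94, 136.94, 172.46, 180, 180, 180].

### API

Orientations are given as [roll, pitch, yaw] about the fixed x, y, z axes, in that order (R = Rz(yaw) Ry(pitch) Rx(roll)).
In Python, from plant import ctrl, viewer, close_job gives the robot as it stands. The module is installed in compiled form; this text tells all that it offers.
- The arm moves only by the tool step_arm, never from a script. Its argument "moves" is a list that holds one entry, the list of rows, each a list of 5 numbers: the shift along the world's x, y, z in cm, then the turn about the world's z in rad, then the finger opening in cm, from 0 to 8.76. In form: [[[tx, ty, tz, twist, grip], ...]]. A call has 1 to 10 rows; each row shifts and turns the commanded pose from where the row before left it; what a row does not reach is not made up. A row lasts 1/10 s, in which the tool goes at most 50 mm and 8.59 degrees, less where a joint would pass 70% of its speed; a pose out of reach is approached as far as the arm can. A call with a gripper value outside its range is refused whole. The fingers move at their own pace and stop on an object; the grip force is fixed at half the most. Time passes only in rows, so rows that do not move let the fingers close. It gives the time, the measured TCP pose, the force, the opening and the grip force at its end, in the units of the state.
- ctrl.get_obs(): the state, without advancing time (a new reading comes with each control period).
- viewer.snapshot(name): name is "side" or "top"; returns (picture, depth): 400x640x3 uint8, blue, green, red; 400x640 float32, m along the optical axis (not along the pixel's ray), 0 where there is no reading.
- viewer.camera_info(name): a dict with "camera_matrix" (3x3 intrinsics, pixels), "k1" (the pictures are not rectified: a ray, as slopes to the right and down, at radius r is drawn at 1 + k1 r^2 times it, then the intrinsics apply), "eye" and "orientation" of the camera in the world. Camera axes: x right, y down, z forward; pixel columns grow to the right and rows downward; lengths in m; the calibration is good to about 2 mm. A picture is of the moment at which its call begins. camera_info takes no time and is no camera call.
- close_job(): hands the job in; it is judged then, once.
The state is a dict: "clock": time; "joint_pos": joint angles; "qvel": joint speeds; "tau": joint torques, N m; "tool_pos": TCP position; "orientation": TCP orientation; "force": force on the tool from outside, world axes, zero at the start; "moment": the same for the moment, N m; "opening": finger opening in m; "gripper_force": force on a finger pad.
Only numpy, scipy, OpenCV 4.12 (cv2) and the standard library are available. Lean on these libraries where they do the work, as an engineer would, in place of code of your own. Each camera call takes 0.05 s, during which the arm holds its last target. There are 200 camera calls.

### The job

The gauge to be checked stands on one of the three outlets of the calibration bench: switch the bench on by pressing the far half of the black rocker fully down, next push the white latching button in front of the outlet that carries the gauge fully in, and only then press the green pump button fully down and keep it held down, so that the program finishes while still holding it. Press nothing else (not the other two white buttons, not the red emergency stop), and do not pick up or shift the loose adapter, cap, spare gauge and wrench.

Things in the scene. Friction and masses are not known exactly. Their poses are not given: they have to be found in the camera images.
- bench: fixed cream console, 330 mm deep (x) by 500 wide (y); origin under its centre on the work surface, x away from the robot, y to its left, z up. Front deck, 80 mm high, x = -0.165 to 0.035, carries all controls; rear deck, 125 mm high, x = 0.035 to 0.165, carries three chrome couplings (outlets left, middle, right at y = 0.11, 0, -0.11, x = 0.10, tops at z = 0.163)
- handwheel (a point): top of the fixed white needle-valve handwheel (53 mm across) on the front deck, right of the white buttons, 35 mm above the deck; not used
- gauge: the gauge to be checked: round black case 100 mm across, 40 thick, white dial towards the robot, upright on a brass stem screwed fast to one of the three outlets (differs from run to run; the other two have small steel plugs). Origin at the foot of its stem, on top of the coupling; the case's top is 130 mm above it
- rocker (a joint): angle of the mains rocker, rad: 0 = off (far half raised), 0.4 = on (far half down). It resists with 3 to 5 N at its far half and stays where it is left, so press it fully over
- rocker_on_end (a point): pressing point on the raised far half (marked by a white bar) of the black mains rocker, 34 mm long in the bench's x, 22 wide, in a black frame 5 mm above the deck: 11 mm beyond its crease, when off about 94 mm above the work surface. Pressed straight down it sinks about 4.5 mm, until this half lies level, 10 mm above the front deck
- outlet_left (a joint): travel of the left outlet button, m: 0 = out (valve shut), 0.006 = in (valve open). A push latch: it resists with about 3.5 N all the way and stays where it is left, so press it fully home
- outlet_left_top (a point): centre of the flat top of the white round latching button (cap 25 mm across, on a black plate) in front of the left outlet, at x = -0.02 of the bench and the outlet's y. Out, its top stands 14 mm above the front deck (94 mm above the work surface). It is pressed straight down
- outlet_middle (a joint): travel of the middle outlet button, m: 0 = out (valve shut), 0.006 = in (valve open). A push latch: it resists with about 3.5 N all the way and stays where it is left, so press it fully home
- outlet_middle_top (a point): centre of the flat top of the white round latching button (cap 25 mm across, on a black plate) in front of the middle outlet, at x = -0.02 of the bench and the outlet's y. Out, its top stands 14 mm above the front deck (94 mm above the work surface). It is pressed straight down
- outlet_right (a joint): travel of the right outlet button, m: 0 = out (valve shut), 0.006 = in (valve open). A push latch: it resists with about 3.5 N all the way and stays where it is left, so press it fully home
- outlet_right_top (a point): centre of the flat top of the white round latching button (cap 25 mm across, on a black plate) in front of the right outlet, at x = -0.02 of the bench and the outlet's y. Out, its top stands 14 mm above the front deck (94 mm above the work surface). It is pressed straight down
- pump (a joint): travel of the pump button, m: 0 = out, 0.006 = fully down. Its spring takes 1.5 N to start and 5 N fully down, and pushes it out again when let go
- pump_top (a point): centre of the flat top of the green round pump button (32 mm across, chrome bezel) on the front deck at x = -0.115, y = -0.05 of the bench; out, 16 mm above the deck (96 mm above the work surface). It is pressed straight down
- estop (a joint): travel of the emergency stop, m: 0 = out, 0.005 = struck; not to be pressed
- estop_top (a point): top of the red mushroom emergency stop (40 mm across, on a yellow 60 mm collar), 30 mm above the front deck
- adapter: loose brass adapter, 38 mm tall, 26 mm across its hexagon, standing on the front deck between the rocker and the pump button; origin at the centre of its foot
- cap: loose blue plastic cap, 24 mm across, 20 mm tall, standing on the front deck left of the white buttons; origin at the centre of its foot
- spare_gauge: loose small gauge, case 60 mm across, lying dial up on the work surface left of the bench; origin under the centre of the case
- wrench: loose steel wrench, 180 mm long, lying on the work surface right of the bench; origin under its middle

How it is judged (in metres and radians):
On the way, in this order (a step that is already met when the one before it is completed fails the run):
1. the bench is switched on at the rocker (value of joint rocker above 0.32 rad), for 0.1 s.
2. the white button of the outlet with the gauge is pushed in (value of joint rocker above 0.32 rad and ((horizontal distance between gauge and outlet_left_top below 0.14 m and value of joint outlet_left above 0.0045 m) or (horizontal distance between gauge and outlet_middle_top below 0.14 m and value of joint outlet_middle above 0.0045 m) or (horizontal distance between gauge and outlet_right_top below 0.14 m and value of joint outlet_right above 0.0045 m))), for 0.1 s.
3. the pump button is pressed fully down and held (all of step 2 and value of joint pump above 0.0045 m), for 0.5 s.
At the end, for the whole second after the job is handed in: Rocker on (over 0.32 rad), the gauge's outlet button latched in (over 4.5 mm), the pump button held down by over 4.5 mm of its 6 mm, the other two white buttons and the emergency stop out (under 3 mm), each loose thing within 20 mm of its start (all of step 3 and (horizontal distance between gauge and outlet_left_top below 0.14 m or value of joint outlet_left below 0.003 m) and (horizontal distance between gauge and outlet_middle_top below 0.14 m or value of joint outlet_middle below 0.003 m) and (horizontal distance between gauge and outlet_right_top below 0.14 m or value of joint outlet_right below 0.003 m) and value of joint estop below 0.003 m and distance of each of adapter, cap, spare_gauge, wrench from where it was at the start of the episode below 0.02 m); the arm keeps its last pose, push and grip.
It fails at once if the pump button is pressed while the bench is off or the gauge's outlet is shut (value of joint pump above 0.003 m and not (value of joint rocker above 0.32 rad and ((horizontal distance between gauge and outlet_left_top below 0.14 m and value of joint outlet_left above 0.0045 m) or (horizontal distance between gauge and outlet_middle_top below 0.14 m and value of joint outlet_middle above 0.0045 m) or (horizontal distance between gauge and outlet_right_top below 0.14 m and value of joint outlet_right above 0.0045 m)))).
It fails at once if a white button is pushed in before the bench is switched on (value of joint rocker below 0.2 rad and value of joint any of outlet_left, outlet_middle, outlet_right above 0.003 m).
It fails at once if a white button of an outlet without the gauge is pushed in ((not (horizontal distance between gauge and outlet_left_top below 0.14 m) and value of joint outlet_left above 0.003 m) or (not (horizontal distance between gauge and outlet_middle_top below 0.14 m) and value of joint outlet_middle above 0.003 m) or (not (horizontal distance between gauge and outlet_right_top below 0.14 m) and value of joint outlet_right above 0.003 m)).
It fails at once if the emergency stop is struck (value of joint estop above 0.003 m).
It fails at once if a loose thing is shifted or picked up (distance of any of adapter, cap, spare_gauge, wrench from where it was at the start of the episode above 0.02 m).
It also fails if it takes over 45 s, if anything falls off the work surface, if the arm or the gripper's body presses on something with over 40 N, if the wrist force passes 120 N, or if a joint passes its speed limit or range.

## Working session

There is one attempt and no reset: what is moved stays moved. The work goes in short steps, Python scripts to look and compute and a tool call to move; the robot and the scene stay as the last step left them, time stands still between calls to the robot, and variables do not carry over. Pictures are saved under pics/ and viewed, at most 10 in all, crops included, and the job is handed in when it is done.

Besides the shell and the picture viewer there is one more tool, called after "Request:" as name(argument=value, ...) on one line, values as JSON. step_arm: Moves the arm, as the interface text tells. Its arguments: {"type":"object","properties":{"moves":{"type":"array","items":{"type":"array","items":{"type":"array","items":{"type":"number"}}}}},"required":["moves"]}

```bash
mkdir -p pics
cat > h.py <<'E'
import numpy as np, cv2
from plant import ctrl, viewer, close_job
def snap(n,f=None):
    p,d=viewer.snapshot(n)
    if f: cv2.imwrite('pics/'+f,p)
    return p,d
E
python3 - <<'E'
from h import *
for n in('side','top'):
    p,d=snap(n,n+'0.png'); np.savez(n+'0.npz',p=p,d=d); print(viewer.camera_info(n))
print(ctrl.get_obs())
E
```

```text
{'camera_matrix': array([[369.49771526,   0.        , 321.67829657],
       [  0.        , 369.49771526, 198.86982022],
       [  0.        ,   0.        ,   1.        ]]), 'k1': 0.030027776499138882, 'eye': array([0.50675141, 0.71881179, 0.84696265]), 'orientation': array([-135.11031208,   -0.46233108, -171.55214094])}
{'camera_matrix': array([[429.31514903,   0.        , 313.34100456],
       [  0.        , 429.31514903, 204.07688371],
       [  0.        ,   0.        ,   1.        ]]), 'k1': -0.01087277784866689, 'eye': array([0.4094763 , 0.03239148, 1.41704087]), 'orientation': array([-171.07107875,   -1.31243526,  -88.34265233])}
{'clock': 0.1, 'joint_pos': array([ 8.72660445e+01,  2.05877832e+01,  6.38885178e-01, -1.76397602e-02,
       -7.01382063e+01, -1.65083464e+01]), 'qvel': array([-0.05451063,  0.01449502,  0.03528422,  0.00329238,  0.08746364,
        0.03675431]), 'tau': array([-1.34495429e-03, -5.84163022e+01,  2.93752491e+01,  7.01544061e+00,
        1.01457830e-02, -5.13200575e-05]), 'tool_pos': array([0.22232061, 0.63685628, 0.22571056]), 'orientation': array([ 1.79911774e+02, -8.85354432e-03, -1.92483009e+01]), 'force': array([ 0.5022549 ,  0.49675003, -0.5943618 ]), 'moment': array([-0.03137838,  0.02667755, -0.04918871]), 'gripper_force': 0.0, 'opening': 0.08728348930740723}
```

View pics/top0.png

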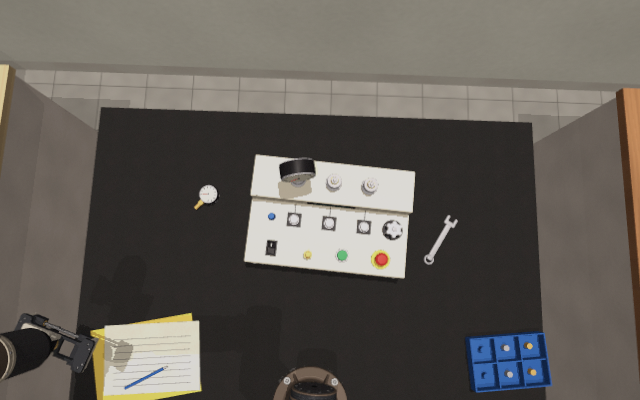

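View pics/side0.png

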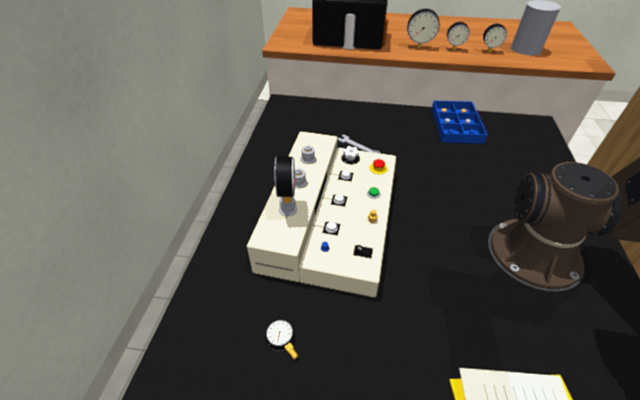

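The top view shows the gauge on the left outlet (stem near 298,180), with its button at (294,219). The rocker is at (271,247), pump at (342,255), adapter at (308,255), cap at (271,216) and e-stop at (381,259). The side view agrees: the gauge is on the outlet nearest that camera, the left one. Next I'll measure these points in both views.

```bash
cat >> h.py <<'E'
from scipy.spatial.transform import Rotation as R
def ray(n,uv):
    c=viewer.camera_info(n);K=c['camera_matrix'];k=c['k1']
    p=(np.array(uv,float)-K[:2,2])/[K[0,0],K[1,1]]; q=p.copy()
    for _ in range(10): q=p/(1+k*(q@q))
    return np.array(c['eye']),R.from_euler('xyz',c['orientation'],degrees=True).as_matrix()@[q[0],q[1],1]
def onplane(n,uv,z):
    e,d=ray(n,uv); return (e+d*(z-e[2])/d[2])[:3]
def tri(a,b):
    (e,d),(f,g)=ray('top',a),ray('side',b)
    s=np.linalg.lstsq(np.c_[d,-g],f-e,rcond=None)[0]; p,q=e+s[0]*d,f+s[1]*g
    return (p+q)/2,np.linalg.norm(p-q)
def blob(hsv,lo,hi,c,r):
    m=cv2.inRange(hsv,np.array(lo),np.array(hi)); w=np.zeros_like(m); cv2.circle(w,c,r,255,-1)
    n,l,s,ce=cv2.connectedComponentsWithStats(m&w); i=1+np.argmax(s[1:,4]); return ce[i],s[i,4]
E
cat > m.py <<'E'
from h import *
np.set_printoptions(precision=4,suppress=True)
G=([50,100,40],[80,255,255]);Rd=([0,0,0],[0,0,0])
W=([0,0,150],[180,40,255]);B=([100,120,40],[130,255,255]);Y=([12,110,60],[28,255,255]);K=([0,0,0],[180,255,60])
T={'pump':(G,(342,255),14,(374,192),14,.096),'bL':(W,(294,219),5,(331,228),6,.094),'bM':(W,(329,223),5,(339,200),6,.094),'bR':(W,(364,227),5,(346,175),6,.094),'cap':(B,(271,216),9,(325,246),10,.1),'adap':(Y,(308,255),10,(373,216),12,.1),'rockerframe':(K,(271,247),13,(363,251),14,.086)}
I={n:cv2.cvtColor(np.load(n+'0.npz')['p'],cv2.COLOR_BGR2HSV) for n in('top','side')}
for k,(c,a,ra,b,rb,z) in T.items():
    (u,s),(v,t)=blob(I['top'],*c,a,ra),blob(I['side'],*c,b,rb)
    p,e=tri(u,v); print(k,u,s,v,t,'top',onplane('top',u,z)[:2],'side',onplane('side',v,z)[:2],'tri',p,e)
E
python3 m.py
python3 - <<'E'
import numpy as np,cv2
a=np.load('top0.npz')['p'][195:285,235:425]; cv2.imwrite('pics/tc.png',cv2.resize(a,None,fx=4.2,fy=4.2,interpolation=2))
E
```

```text
pump [341.7121 254.9242] 66 [373.597  191.3582] 67 top [ 0.4631 -0.0833] side [ 0.4649 -0.0764] tri [ 0.4639 -0.084   0.0887] 0.0011165722600819938
bL [293.8289 219.    ] 76 [330.8313 226.7831] 83 top [0.5694 0.0672] side [0.5713 0.0764] tri [0.5714 0.0675 0.0834] 0.0014714742469596673
bM [328.8333 223.    ] 78 [338.4865 198.6351] 74 top [ 0.5604 -0.0417] side [ 0.5633 -0.0325] tri [ 0.5628 -0.0423  0.084 ] 0.0024950107021662954
bR [363.75   226.7639] 72 [345.507  173.7042] 71 top [ 0.552  -0.1504] side [ 0.5544 -0.1439] tri [ 0.5538 -0.1513  0.0874] 0.002031634655625764
cap [271. 216.] 29 [324.5962 246.2115] 52 top [0.5758 0.1378] side [0.578  0.1479] tri [0.5782 0.1387 0.0878] 0.0018341548302279564
adap [306.7692 256.1538] 13 [372.4138 216.092 ] 87 top [0.456  0.0236] side [0.4635 0.0261] tri [0.4597 0.0232 0.0964] 0.007251814072627076
rockerframe [271.1864 246.2542] 59 [362.7883 251.4672] 137 top [0.4836 0.1342] side [0.4808 0.1389] tri [0.4822 0.1347 0.0809] 0.0031986465380567674
```

View pics/tc.png

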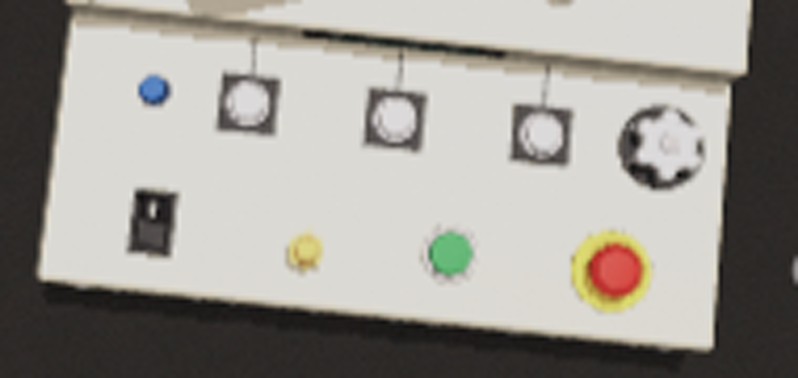

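Request:
step_arm(moves=[[[1.9,-3.6,0,0.064,0],[1.9,-3.6,0,0.064,0],[1.9,-3.6,0,0.064,0],[1.9,-3.6,0,0.064,0],[1.9,-3.6,0,0,0],[1.9,-3.6,0,0,0],[1.9,-3.6,0,0,0],[1.9,-3.6,0,0,0],[1.9,-3.6,0,0,0],[1.9,-3.6,0,0,0]]])

```text
clock: 1.1
tool_pos: [0.4127, 0.2756, 0.2265]
orientation: [180.0, 0.0, -4.6]
force: [1.3, 0.3, 0.2]
opening: 0.0131
gripper_force: 0.0
```

Request:
step_arm(moves=[[[1.9,-3.6,0,0,0],[1.9,-3.6,0,0,0],[1.9,-3.6,0,0,0],[1.9,-3.6,0,0,0],[0,0,-3,0,0],[0,0,-3,0,0],[0,0,-2,0,0],[0,0,-2,0,0],[0,0,-1,0,0],[0,0,0,0,0]]])

```text
clock: 2.1
tool_pos: [0.4876, 0.1327, 0.1153]
orientation: [179.9, 0.1, -4.6]
force: [0.6, 0.2, 0.1]
opening: 0.0001
gripper_force: 0.0
```

Run:
```python
from h import *
o=ctrl.get_obs(); print(o['tool_pos'],o['orientation'],o['force'],o['clock'])
p,d=snap('side'); a=cv2.resize(p[120:300,250:430],None,fx=3.3,fy=3.3,interpolation=2)
t,d=snap('top'); b=cv2.resize(t[200:290,240:400],None,fx=4,fy=4,interpolation=2)
cv2.imwrite('pics/s1.png',a)
print(onplane('top',(271.2,244.5),.094),onplane('side',(363,249.5),.094))
```

```text
[0.48758344 0.13270568 0.11525555] [ 1.79892369e+02  1.35784734e-01 -4.58154053e+00] [0.55927824 0.19496425 0.11440921] 2.1
[0.48846941 0.13375536 0.094     ] [0.4809972  0.13872827 0.094     ]
```

View pics/s1.png

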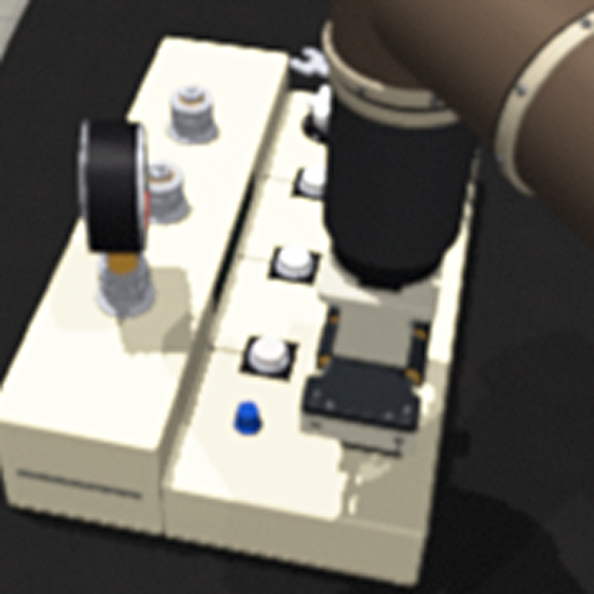

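The crop shows the gripper over the rocker, with the gauge clearly on the outlet nearest the camera (left) and nothing touching. I'll press the rocker now.

Request:
step_arm(moves=[[[0.2,0.1,-1.0,0,0],[0,0,-0.6,0,0],[0,0,-0.3,0,0],[0,0,-0.3,0,0],[0,0,-0.2,0,0],[0,0,0,0,0]]])

```text
clock: 2.8
tool_pos: [0.4913, 0.1346, 0.0929]
orientation: [-180.0, -0.1, -4.6]
force: [2.3, -0.1, 3.1]
opening: 0.0003
gripper_force: 1.4
```

Request:
step_arm(moves=[[[0,0,-0.1,0,0],[0,0,-0.1,0,0],[0,0,-0.1,0,0],[0,0,0,0,0]]])

```text
clock: 3.2
tool_pos: [0.491, 0.1346, 0.0898]
orientation: [-180.0, -0.1, -4.6]
force: [3.8, 0.6, 5.5]
opening: 0.0005
gripper_force: 2.7
```

Request:
step_arm(moves=[[[0,0,-0.1,0,0],[0,0,-0.1,0,0],[0,0,0,0,0]]])

```text
clock: 3.5
tool_pos: [0.4911, 0.1347, 0.0896]
orientation: [-180.0, -0.1, -4.5]
force: [-4.4, -0.7, 23.6]
opening: 0.0001
gripper_force: 11.8
```

Hard stop at z 0.0896 with 23 N, which means fully over. I'll lift and move to the left outlet button.

Request:
step_arm(moves=[[[0,0,2,0,0],[0,0,4,0,0],[2,-2,0,0,0],[2,-2,0,0,0],[2,-1.5,0,0,0],[1.8,-1.2,0,0,0],[0,0,0,0,0]]])

```text
clock: 4.2
tool_pos: [0.5683, 0.0659, 0.1459]
orientation: [179.9, 0.2, -4.7]
force: [0.4, -0.2, 0.0]
opening: 0.0003
gripper_force: 0.0
```

Run:
```python
from h import *
o=ctrl.get_obs(); print(o['tool_pos'],o['force'])
p,d=snap('side'); a=p[190:290,280:430]
q=np.load('side0.npz')['p'][190:290,280:430]
cv2.imwrite('pics/s2.png',cv2.resize(np.vstack([a,q]),None,fx=3,fy=3,interpolation=2))
```

```text
[0.56832357 0.06585765 0.14592478] [ 0.37226929 -0.24733452  0.02773144]
```

View pics/s2.png

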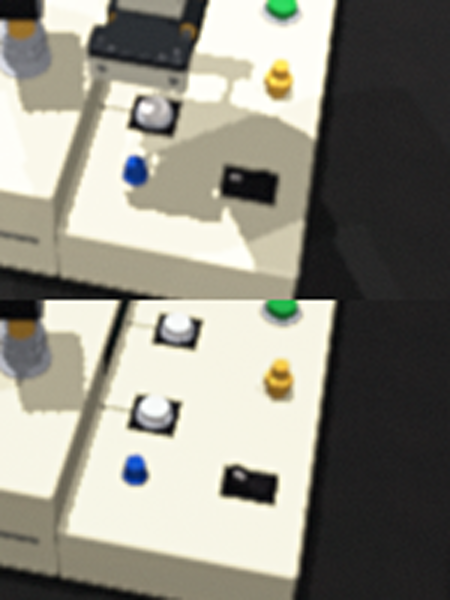

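The upper (current) half shows the rocker's far half lying flat at (235,178), where before it stood raised at (235,470). The cap and adapter haven't moved. I'll press the left button.

Request:
step_arm(moves=[[[0.1,0.1,-3,0,0],[0,0,-1.2,0,0],[0,0,-0.5,0,0],[0,0,-0.3,0,0],[0,0,-0.3,0,0],[0,0,-0.2,0,0],[0,0,-0.2,0,0],[0,0,0,0,0]]])

```text
clock: 5.05
tool_pos: [0.5697, 0.0685, 0.0909]
orientation: [-180.0, -0.0, -4.6]
force: [-0.7, 1.2, 1.2]
opening: 0.0007
gripper_force: 0.6
```

Request:
step_arm(moves=[[[0,0,-0.1,0,0],[0,0,-0.1,0,0],[0,0,-0.1,0,0],[0,0,-0.1,0,0],[0,0,0,0,0]]])

```text
clock: 5.55
tool_pos: [0.5698, 0.0685, 0.088]
orientation: [-180.0, -0.1, -4.5]
force: [-5.8, 2.8, 15.8]
opening: 0.0003
gripper_force: 7.5
```

Request:
step_arm(moves=[[[0,0,-0.1,0,0],[0,0,0,0,0]]])

```text
clock: 5.75
tool_pos: [0.5698, 0.0685, 0.0878]
orientation: [-180.0, -0.1, -4.5]
force: [-8.2, 2.6, 21.4]
opening: 0.0002
gripper_force: 11.0
```

Hard stop at z 0.088, so 6 mm of travel. Next is the pump.

Request:
step_arm(moves=[[[0,0,2,0,0],[0,0,4,0,0],[-1,-3,0,0,0],[-2,-3,0,0,0],[-2,-3,0,0,0],[-2,-3,0,0,0],[-2,-2,0,0,0],[-1.7,-1.2,0,0,0],[0,0,0,0,0]]])

```text
clock: 6.65
tool_pos: [0.4602, -0.085, 0.1454]
orientation: [-180.0, 0.0, -4.7]
force: [0.0, 1.0, -0.3]
opening: 0.0005
gripper_force: 0.0
```

Run:
```python
from h import *
o=ctrl.get_obs(); print(o['tool_pos'],o['force'])
p,d=snap('side'); a=p[150:270,280:430]
cv2.imwrite('pics/s3.png',cv2.resize(a,None,fx=4,fy=4,interpolation=2))
```

```text
[ 0.46018231 -0.08499423  0.14542582] [ 0.02705749  1.01595723 -0.29563276]
```

View pics/s3.png

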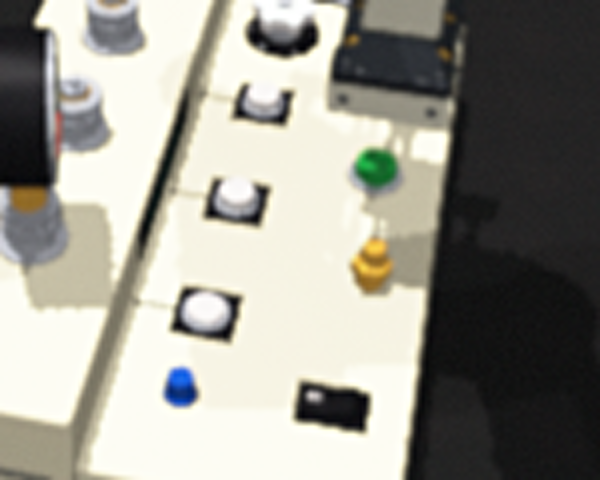

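The left button at (206,312) is visibly lower than the other two, the rocker is on, and the loose parts haven't moved. The tool is above the pump, so I'll press it.

Request:
step_arm(moves=[[[0.2,0.1,-3,0,0],[0,0,-1.2,0,0],[0,0,-0.4,0,0],[0,0,-0.3,0,0],[0,0,-0.3,0,0],[0,0,-0.2,0,0],[0,0,-0.2,0,0],[0,0,0,0,0]]])

```text
clock: 7.5
tool_pos: [0.4651, -0.0824, 0.0903]
orientation: [-180.0, -0.1, -4.6]
force: [-1.0, 2.8, 5.9]
opening: 0.0001
gripper_force: 2.8
```

Request:
step_arm(moves=[[[0,0,-0.1,0,0],[0,0,-0.1,0,0],[0,0,-0.1,0,0],[0,0,0,0,0]]])

```text
clock: 7.9
tool_pos: [0.4653, -0.0824, 0.0897]
orientation: [-180.0, -0.1, -4.5]
force: [-13.5, 6.9, 34.7]
opening: 0.0003
gripper_force: 17.7
```

Request:
step_arm(moves=[[[0,0,0.1,0,0],[0,0,0,0,0],[0,0,0,0,0],[0,0,0,0,0],[0,0,0,0,0],[0,0,0,0,0],[0,0,0,0,0],[0,0,0,0,0]]])

```text
clock: 8.7
tool_pos: [0.4652, -0.0824, 0.0899]
orientation: [-180.0, -0.1, -4.5]
force: [-9.0, 6.9, 26.8]
opening: 0.0005
gripper_force: 12.7
```

The pump is held against its stop (z 0.090, 27 N).

```bash
python3 -c "
from h import *
print(close_job())"
```

```text
the job is handed in; nothing more can be done
None
```

I switched the bench on at the rocker, latched the left outlet button (the gauge's outlet), and handed the job in with the pump button still held against its stop; no verdict came back.

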